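Slide the yellow ramekin out of the touching row into the drying bay

TASK

Three ramekins stand touching in a row on the decorating board. Push the freshly printed yellow one out of the row and into the red-taped square on the board, so that it stands upright wholly inside the tape. Slide it, never lifting it off the board, and leave the blue and white ones where they are.

Things in the scene. Friction and masses are not known exactly. Their poses are not given: they have to be found in the camera images.
- yellow: ramekin with yellow rim, band and inner floor: round open dish, 76 mm outside, 68 mm inside diameter, 36 mm tall, inner floor 5 mm above its foot, about 160 g, slides under some 1 N; closed fingers fit inside. Origin: centre of its underside, z up, yaw means nothing. It is an end or the middle of a straight row of three touching, 77 mm between centres, on an 18 mm board.
- blue: ramekin with blue rim, band and inner floor; stays put. Same size, origin and row as the yellow one (76 mm across, 36 mm tall).
- white: plain white ramekin; stays put. Same size, origin and row as the yellow one (76 mm across, 36 mm tall).
- bay: square of flat red tape (no step) on the grey 320 x 420 mm board, 120 x 120 mm clear inside, tape 10 mm wide. Origin: its centre on the board's top, 18 mm above the bench; x, y along its sides. It is on the robot's side of the row, 125 to 150 mm from the line through the ramekins' centres, anywhere along the row. Nothing else stands on the board.

How it is judged:
By the outcome, as a careful person would: the job done as asked, in the order asked, and still so for the second after the job is handed in, with the robot touching nothing.
It also fails if it takes over 38 s, if anything falls off the work surface, if the arm or the gripper's body presses on something with over 40 N, if the wrist force passes 120 N, or if a joint passes its speed limit or range.

ROBOT

A 6-joint arm with a two-finger parallel gripper is mounted at the origin on the work surface. World frame = base frame: x ahead of the robot, y to its left, z up, the work surface at z = 0. Lengths are in mm, angles in degrees, forces in N, time in s.
With the tool pointing down it reaches from about 300 to 850 mm from the base axis. Payload 4.2 kg.
Tool frame: the origin (TCP) lies between the finger pads; the fingertips stand 22 mm ahead of it and the grasp point (between the pads) lies 3 mm ahead of it (env.finger_overhang is the distance from the TCP to the fingertips, in mm); z points along the fingers, y is the line along which they close (so a half turn about z gives the same grasp; the last joint's range is limited). The gripper opens to 91 mm and grips with 3 to 60 N. Pads are 32 mm wide; open, the fingers measure 118 mm over their backs; the gripper's body (76 mm by 178 mm) begins 60 mm behind the grasp point.
Start: joints at [-68.927, 18.312, 89.639, -0, 72.044, -1.146], TCP at [217.442, -532.316, 235.976] pointing down, gripper open.
Joint ranges: [-177.97, 177.97], [-48.28, 115.42], [12.27, 149.76], [-77.06, 257.06], [2.81, 150.46], [-146.56, 146.56]. Speed limits (degrees/s): [147.25, 147.25, 180, 180, 180, 180].

INTERFACE

Orientations are given as [roll, pitch, yaw] about the fixed x, y, z axes, in that order (R = Rz(yaw) Ry(pitch) Rx(roll)).
In Python, from workcell import state, cams, ticket, look_for, outline_of, env gives the robot as it stands.
- The arm moves only by the tool servo_tool, never from a script. Its argument "steps" is a list of rows, each a list of 3 entries, a list of its own where there are three numbers: the closure in counts, from 0 (fully open) to 255 (shut), then the shift along the tool's x, y, z in mm, then the turn, a rotation vector about the tool's x, y, z in rad. A call has exactly 10 rows; each row shifts and turns the commanded pose from where the row before left it, along the tool's axes as they then stand; what a row does not reach is not made up. A row lasts 1/10 s, in which the tool goes at most 50 mm and 8.59 degrees, less where a joint would pass 70% of its speed; a pose out of reach is approached as far as the arm can. A call with a gripper value outside its range is refused whole. The fingers move at their own pace and stop on an object; "squeeze" is the grip in N (left out, the last holds). Time passes only in rows, so rows that do not move let the fingers close, or fill a call up. It gives the time, the measured TCP pose, the force, the opening and the grip force at its end, in the units of the state.
- state(): the state, without advancing time (a new reading comes with each control period).
- cams.grab_frame(name): name is "side" or "top"; returns a dict with "color" (400x640x3 uint8, red, green, blue), "z_map" (400x640 float32, mm along the optical axis (not along the pixel's ray), 0 where there is no reading), "fovy" (degrees; the focal length in pixels is half the picture's height over the tangent of half this angle, whatever the lens; pixels are square), "cx", "cy" (the principal point, pixels), "k1" (the pictures are not rectified: a ray, as slopes to the right and down, at radius r is drawn at 1 + k1 r^2 times it, then the intrinsics apply), "eye" and "rotation" of the camera in the world. Camera axes: x right, y up, looking along -z (the intrinsics and any distortion apply to the point x, -y, -z); pixel columns grow to the right and rows downward; lengths in mm; the calibration is good to about 2 mm. A picture is of the moment at which its call begins.
- ticket.job_done(): hands the job in; it is judged then, once.
Trained networks look in a picture, given as the dict that the camera call returned (one of the last four; its "shot" number tells which), for a name from the list of things; names that differ only in an ending like _2 or _b are one class to them, and where a whole thing is asked for, a point or a joint stands for the part that bears it (a point fixed in the world has none). Each returns a list of dicts, best first, with "confidence" (0 to 1); they miss things now and then, are a little off and sometimes report something else, mostly with a low value. They report only what shows in the picture. A call takes as long as a camera call.
- look_for(picture, thing): "at" ([column, row] in pixels, amid what is visible of it).
- outline_of(picture, thing): "pixels" (400x640 bool, what is visible of it) and "at" ([column, row] in pixels, amid what is visible of it).
The state is a dict: "time_s": time; "qpos": joint angles; "qvel": joint speeds; "effort": joint torques, N m; "ee_pos": TCP position; "ee_rot": TCP orientation; "force": force on the tool from outside, world axes, zero at the start; "torque": the same for the moment, N m; "gripper_width": finger opening in mm; "gripper_force": force on a finger pad.
Only numpy, scipy, OpenCV 4.12 (cv2) and the standard library are available. Lean on these libraries where they do the work, as an engineer would, in place of code of your own. Each camera call takes 0.05 s, during which the arm holds its last target. There are 200 camera calls.

## Working session

There is one attempt and no reset: what is moved stays moved. The work goes in short steps, Python scripts to look and compute and a tool call to move; the robot and the scene stay as the last step left them, time stands still between calls to the robot, and variables do not carry over. Pictures are saved under pics/ and viewed, at most 10 in all, crops included, and the job is handed in when it is done.

Besides the shell and the picture viewer there is one more tool, called after ">>>" as name(argument=value, ...), one argument or row to a line, values as JSON. servo_tool: Moves the arm, as the interface text tells. Its arguments: {"type":"object","properties":{"steps":{"type":"array","items":{"type":"array"}},"squeeze":{"type":"number"}},"required":["steps"]}

```bash
mkdir -p pics; cat > h.py <<'E'
import numpy as np, cv2
from workcell import state, cams, ticket, look_for, outline_of, env
def rays(p, uv):
    f=200/np.tan(np.radians(p["fovy"])/2)
    K=np.array([[f,0,p["cx"]],[0,f,p["cy"]],[0,0,1.]])
    s=cv2.undistortPoints(np.float64(uv).reshape(-1,1,2),K,np.array([p["k1"],0,0,0,0.]))[:,0] if False else None
    d=(np.float64(uv).reshape(-1,2)-[p["cx"],p["cy"]])/f
    s=d.copy()
    for _ in range(20): s=d/(1+p["k1"]*(s**2).sum(1,keepdims=True))
    return np.c_[s[:,0],-s[:,1],-np.ones(len(s))]
def cloud(p, mask):
    v,u=np.nonzero(mask&(p["z_map"]>0))
    r=rays(p,np.c_[u,v])*p["z_map"][v,u][:,None]
    return r@np.array(p["rotation"]).T+np.array(p["eye"])
def onplane(p, uv, z):
    r=rays(p,uv)@np.array(p["rotation"]).T; e=np.array(p["eye"])
    return e+r*((z-e[2])/r[:,2])[:,None]
def save(p,n): cv2.imwrite(f"pics/{n}.png",p["color"][:,:,::-1])
E
cat > m.py <<'E'
from h import *
import sys
for c in ["top","side"]:
    p=cams.grab_frame(c); save(p,sys.argv[1]+c); print(c,np.round(p["eye"]),p["k1"],p["fovy"])
    for t in ["yellow","blue","white","bay"]:
        for o in outline_of(p,t)[:2]:
            P=cloud(p,o["pixels"])
            if len(P)<30: continue
            if t!="bay":
                R=P[P[:,2]>47]
                if len(R)<10: print(t,"few rim",len(P));continue
                (cx,cy),r=cv2.minEnclosingCircle(np.float32(R[:,:2]))
                print(t,round(o["confidence"],2),len(P),"rim circ",np.round([cx,cy,r],1),"zmax",np.percentile(P[:,2],[5,50,98]).round(1))
            else:
                v,u=np.nonzero(o["pixels"]); Q=onplane(p,np.c_[u,v],18)
                print(t,round(o["confidence"],2),len(P),cv2.minAreaRect(np.float32(Q[:,:2])),np.percentile(P[:,2],[5,50,95]).round(1))
print(state()["time_s"],state()["ee_pos"],state()["ee_rot"])
E
python3 m.py a
```

```text
top [449.  11. 691.] -0.006454543472125096 47.80511399772611Traceback (most recent call last):
  File "m.py", line 7, in <module>
    P=cloud(p,o["pixels"])
  File "h.py", line 14, in cloud
    return r@np.array(p["rotation"]).T+np.array(p["eye"])
           ~~~~~~~~~~~~~~~~~~~~~~~~~~~^~~~~~~~~~~~~~~~~~~
ValueError: operands could not be broadcast together with shapes (2266,) (3,)
```

```bash
python3 - <<'E'
s=open('h.py').read()
s=s.replace('np.array(p["rotation"]).T','rot(p).T')
s=s.replace('def rays','from scipy.spatial.transform import Rotation as Ro\ndef rot(p): return Ro.from_euler("xyz",p["rotation"],degrees=True).as_matrix()\ndef rays',1)
s='\n'.join(l for l in s.split('\n') if 'if False' not in l and 'K=np' not in l)
open('h.py','w').write(s)
E
python3 m.py a; python3 -c "
from h import *
print(cams.grab_frame('side')['rotation'])"
```

```text
top [449.  11. 691.] -0.006454543472125096 47.80511399772611
yellow 0.57 2226 rim circ [655.1 -80.7  40.2] zmax [21.5 24.5 55.6]
blue 0.88 2267 rim circ [648.9  -6.6  38.6] zmax [21.3 24.3 55.4]
white 0.67 2112 rim circ [642.4  69.9  38.1] zmax [21.1 23.9 54.8]
bay 0.95 2550 ((501.3406066894531, 71.44328308105469), (142.99069213867188, 141.85939025878906), 5.692409992218018) [16.2 18.1 20. ]
side [ 486. -460.  472.] 0.00874731329862095 53.10741303625139
yellow 0.69 2442 rim circ [657.1 -81.5  42.7] zmax [20.7 35.2 54.2]
blue 0.98 1587 rim circ [646.   -6.9  42.1] zmax [22.1 38.4 54.7]
white 0.63 1194 rim circ [642.6  67.3  38.7] zmax [21.8 38.9 54. ]
bay 0.66 1195 ((501.25, 69.27364349365234), (141.6139373779297, 142.48097229003906), 5.402291774749756) [16.6 18.  19.5]
0.6 [ 217.4588087  -532.32163503  236.00711434] [1.79990948e+02 4.16852847e-04 2.22205567e+01]
[ 48.76909722  -0.12835197 -10.10251788]
```

View pics/atop.png

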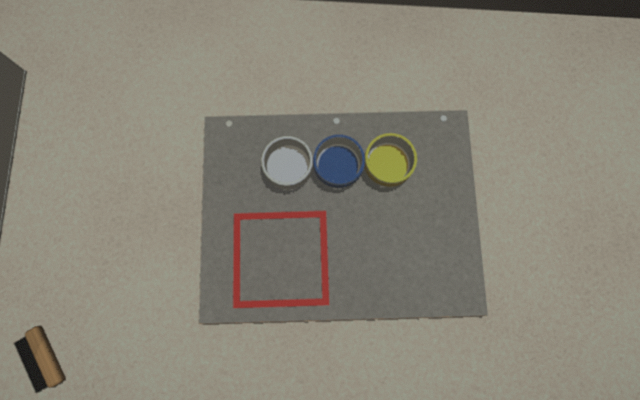

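View pics/aside.png

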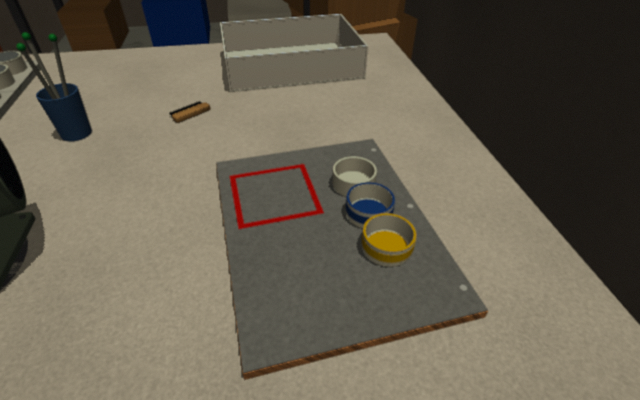

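The top view shows the row at about row 160, with white at column 287, blue at 339 and yellow at the right end at 390. The bay covers columns 235–328 and rows 212–306. The side view agrees. I'll close the fingers, lower them into the yellow dish, pull it toward the robot, then slide it +y into the bay.

>>> servo_tool(
  steps=[
    [255, [0, 0, 0], [0, 0, 0.1]],
    [255, [0, 0, 0], [0, 0, 0.1]],
    [255, [0, 0, 0], [0, 0, 0.1]],
    [255, [34, -29, 8], [0, 0, 0]],
    [255, [34, -29, 8], [0, 0, 0]],
    [255, [34, -29, 8], [0, 0, 0]],
    [255, [34, -29, 8], [0, 0, 0]],
    [255, [34, -29, 8], [0, 0, 0]],
    [255, [34, -29, 8], [0, 0, 0]],
    [255, [34, -29, 8], [0, 0, 0]],
  ],
  squeeze=20,
)

```text
time_s: 1.65
ee_pos: [437.8, -307.8, 179.9]
ee_rot: [180.0, -0.0, 5.0]
force: [-0.6, 0.0, -0.1]
gripper_width: 14.3
gripper_force: 0.0
```

>>> servo_tool(
  steps=[
    [255, [34, -29, 8], [0, 0, 0]],
    [255, [34, -29, 8], [0, 0, 0]],
    [255, [34, -29, 8], [0, 0, 0]],
    [255, [34, -29, 8], [0, 0, 0]],
    [255, [34, -29, 8], [0, 0, 0]],
    [255, [34, -29, 8], [0, 0, 0]],
    [255, [34, -29, 8], [0, 0, 0]],
    [255, [0, 0, 0], [0, 0, 0]],
    [255, [0, 0, 0], [0, 0, 0]],
    [255, [0, 0, 0], [0, 0, 0]],
  ],
)

```text
time_s: 2.65
ee_pos: [655.4, -86.9, 124.0]
ee_rot: [180.0, 0.0, 5.0]
force: [0.2, -1.1, 0.1]
gripper_width: 0.3
gripper_force: 0.0
```

>>> servo_tool(
  steps=[
    [255, [0, -4, 0], [0, 0, 0]],
    [255, [0, 0, 15], [0, 0, 0]],
    [255, [0, 0, 15], [0, 0, 0]],
    [255, [0, 0, 12], [0, 0, 0]],
    [255, [0, 0, 10], [0, 0, 0]],
    [255, [0, 0, 8], [0, 0, 0]],
    [255, [0, 0, 8], [0, 0, 0]],
    [255, [0, 0, 6], [0, 0, 0]],
    [255, [0, 0, 0], [0, 0, 0]],
    [255, [0, 0, 0], [0, 0, 0]],
  ],
)

```text
time_s: 3.65
ee_pos: [655.9, -82.2, 50.1]
ee_rot: [180.0, -0.0, 5.0]
force: [0.4, -0.7, 0.5]
gripper_width: 0.5
gripper_force: 0.0
```

```bash
python3 -c "
from h import *
p=cams.grab_frame('side');cv2.imwrite('pics/b.png',cv2.resize(p['color'][130:290,280:480,::-1],None,fx=3,fy=3))"
```

```text
(no output)
```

View pics/b.png

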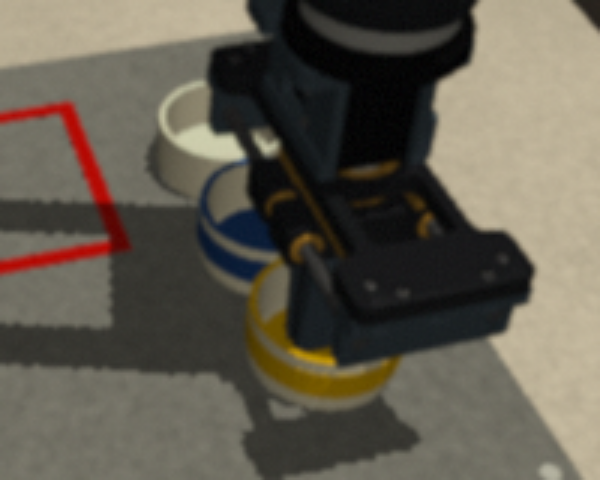

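The crop shows the closed fingers standing inside the yellow dish, at about (315,330), clear of the wall. Next I'll drag it toward the robot, drifting slightly away from blue.

>>> servo_tool(
  steps=[
    [255, [-8, 0, 0], [0, 0, 0]],
    [255, [-7, 0, 0], [0, 0, 0]],
    [255, [-8, 1, 0], [0, 0, 0]],
    [255, [-8, 1, 0], [0, 0, 0]],
    [255, [-8, 1, 0], [0, 0, 0]],
    [255, [-8, 1, 0], [0, 0, 0]],
    [255, [-8, 0, 0], [0, 0, 0]],
    [255, [-10, 0, 0], [0, 0, 0]],
    [255, [-10, 0, 0], [0, 0, 0]],
    [255, [-10, 0, 0], [0, 0, 0]],
  ],
)

```text
time_s: 4.7
ee_pos: [570.7, -93.7, 50.2]
ee_rot: [180.0, -0.0, 5.0]
force: [3.7, -0.1, 1.5]
gripper_width: 0.6
gripper_force: 1.0
```

>>> servo_tool(
  steps=[
    [255, [-10, 0, 0], [0, 0, 0]],
    [255, [-10, 0, 0], [0, 0, 0]],
    [255, [-10, 0, 0], [0, 0, 0]],
    [255, [-10, 0, 0], [0, 0, 0]],
    [255, [-10, 0, 0], [0, 0, 0]],
    [255, [-10, 0, 0], [0, 0, 0]],
    [255, [-8, 0, 0], [0, 0, 0]],
    [255, [0, 0, 0], [0, 0, 0]],
    [255, [7, 0, 0], [0, 0, 0]],
    [255, [8, 0, 0], [0, 0, 0]],
  ],
)

```text
time_s: 5.7
ee_pos: [518.8, -98.2, 49.7]
ee_rot: [-180.0, 0.0, 5.0]
force: [0.4, -0.3, 0.4]
gripper_width: 0.2
gripper_force: 0.0
```

```bash
python3 m.py c
```

```text
top [449.  11. 691.] -0.006454543472125096 47.80511399772611
blue 0.78 2228 rim circ [648.7  -7.   38.8] zmax [21.4 24.3 55.4]
white 0.92 2086 rim circ [641.9  69.7  37.7] zmax [21.1 23.7 54.7]
bay 0.69 2364 ((501.4097900390625, 71.46600341796875), (140.116943359375, 139.9977569580078), 5.200235366821289) [16.2 18.2 20.2]
side [ 486. -460.  472.] 0.00874731329862095 53.10741303625139
yellow 0.9 678 rim circ [ 497.3 -129.1   53.3] zmax [21.8 36.7 53.7]
blue 0.69 1918 rim circ [647.5  -6.   41.2] zmax [21.9 37.2 54.5]
white 0.82 1249 rim circ [637.6  55.7  51.8] zmax [21.8 39.  54.2]
bay 0.78 446 ((451.017578125, 64.737060546875), (42.59821319580078, 142.46881103515625), 4.157397270202637) [16.5 18.  19.2]
bay 0.73 1902 ((657.775634765625, 14.163406372070312), (116.3768081665039, 81.05110931396484), 70.70106506347656) [22.  37.5 54.1]
6.2 [518.35970123 -98.23955327  49.90944265] [1.79998636e+02 1.33291825e-02 5.02970472e+00]
```

View pics/cside.png

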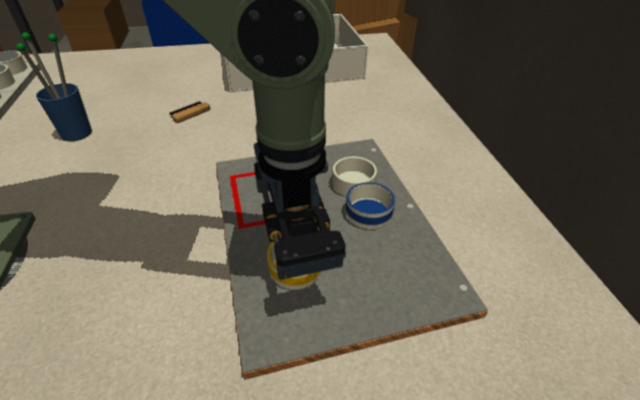

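The dish is out of the row, at about (295,265) in the side view. Blue and white haven't moved. Now I'll push it sideways into the bay.

>>> servo_tool(
  steps=[
    [255, [-2, -8, 0], [0, 0, 0]],
    [255, [-1, -8, 0], [0, 0, 0]],
    [255, [0, -8, 0], [0, 0, 0]],
    [255, [0, -10, 0], [0, 0, 0]],
    [255, [0, -10, 0], [0, 0, 0]],
    [255, [0, -10, 0], [0, 0, 0]],
    [255, [0, -10, 0], [0, 0, 0]],
    [255, [0, -10, 0], [0, 0, 0]],
    [255, [0, -10, 0], [0, 0, 0]],
    [255, [0, -10, 0], [0, 0, 0]],
  ],
)

```text
time_s: 7.2
ee_pos: [507.2, -4.0, 50.0]
ee_rot: [180.0, -0.0, 5.0]
force: [1.1, -1.2, -0.8]
gripper_width: 0.6
gripper_force: 0.6
```

>>> servo_tool(
  steps=[
    [255, [0, -10, 0], [0, 0, 0]],
    [255, [0, -10, 0], [0, 0, 0]],
    [255, [0, -10, 0], [0, 0, 0]],
    [255, [0, -10, 0], [0, 0, 0]],
    [255, [0, -10, 0], [0, 0, 0]],
    [255, [0, -10, 0], [0, 0, 0]],
    [255, [0, -10, 0], [0, 0, 0]],
    [255, [0, -10, 0], [0, 0, 0]],
    [255, [0, -8, 0], [0, 0, 0]],
    [255, [0, -4, 0], [0, 0, 0]],
  ],
)

```text
time_s: 8.2
ee_pos: [499.2, 87.6, 49.9]
ee_rot: [180.0, -0.0, 5.1]
force: [-0.3, -0.5, 0.6]
gripper_width: 0.3
gripper_force: 0.6
```

>>> servo_tool(
  steps=[
    [255, [0, 0, 0], [0, 0, 0]],
    [255, [0, 0, 0], [0, 0, 0]],
    [255, [0, 8, 0], [0, 0, 0]],
    [255, [0, 8, 0], [0, 0, 0]],
    [255, [0, 0, 0], [0, 0, 0]],
    [255, [0, 0, 0], [0, 0, 0]],
    [255, [0, 0, -20], [0, 0, 0]],
    [255, [0, 0, -30], [0, 0, 0]],
    [255, [0, 0, -40], [0, 0, 0]],
    [255, [0, 0, -40], [0, 0, 0]],
  ],
)

```text
time_s: 9.2
ee_pos: [500.2, 70.8, 181.1]
ee_rot: [180.0, 0.1, 5.0]
force: [0.7, -0.2, -0.6]
gripper_width: 0.3
gripper_force: 0.0
```

```bash
python3 m.py d
```

```text
top [449.  11. 691.] -0.006454543472125096 47.80511399772611
blue 0.57 1913 rim circ [648.9  -6.8  38.3] zmax [21.5 24.  55.4]
bay 0.89 535 ((454.18670654296875, 66.41485595703125), (47.637542724609375, 139.5955047607422), 5.653036117553711) [16.3 18.2 20.3]
side [ 486. -460.  472.] 0.00874731329862095 53.10741303625139
yellow 0.58 1678 rim circ [501.9  68.9  40.1] zmax [22.1 38.2 54.6]
blue 0.95 1861 rim circ [647.9  -8.   39.1] zmax [21.9 37.3 54.5]
white 0.67 1191 rim circ [642.9  68.2  38.9] zmax [22.  39.  53.9]
bay 0.97 1003 ((501.6534118652344, 69.77899169921875), (140.04464721679688, 142.70053100585938), 5.3437700271606445) [16.7 18.1 19.4]
9.7 [500.01156628  70.77528817 178.70102255] [1.79991142e+02 1.49121421e-01 5.02951616e+00]
```

View pics/dside.png

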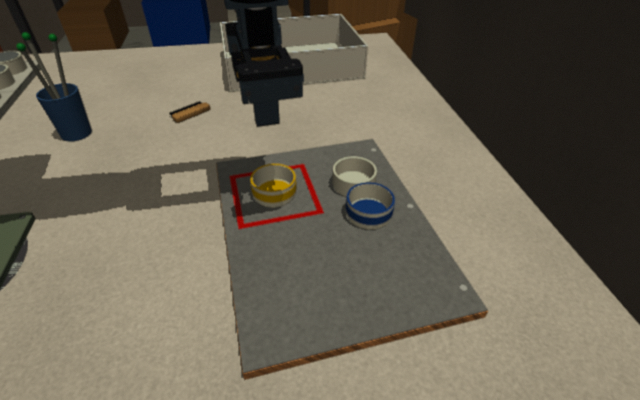

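Yellow stands upright at about (273,185), centred in the tape to within 2 mm. Blue and white are where they started, and the gripper is clear.

```bash
python3 -c "
from h import *
print(ticket.job_done())"
```

```text
the job is handed in; nothing more can be done
None
```

The yellow ramekin was slid, not lifted, into the red-taped square and stands upright about 2 mm or less from its centre; blue and white did not move, and the job was handed in at about 9.7 s.

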